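# Level the circuit-board holder and lock its shaft with the hex key

## Robot

A 7-joint arm with a two-finger parallel gripper is mounted at the origin on the work surface. World frame = base frame: x ahead of the robot, y to its left, z up, the work surface at z = 0. Lengths are in m, angles in rad, forces in N, time in s.
With the tool pointing down it reaches from about 0.4 to 0.85 m from the base axis. Payload 4.5 kg.
Tool frame: the origin (TCP) lies midway between the tips of the shut fingers; the grasp point (between the pads) lies 19 mm behind it (env.grip_depth is the distance from the TCP to the grasp point, in m); z points along the fingers, x is the direction in which the jaws open and shut, and the axes are right-handed (so a half turn about z gives the same grasp; the last joint's range is limited). The gripper opens to 88 mm and grips with 3 to 60 N. Pads are 18 mm wide; open, the fingers measure 123 mm over their backs; the gripper's body (75 mm by 187 mm) begins 45 mm behind the grasp point.
Start: joints at [1.277, 0.689, -0.195, 1.565, 0.157, 0.902, -0.215], TCP at [0.201, -0.592, 0.199] pointing down, gripper open.
Joint ranges: [-3.01, 3.01], [-0.46, 2.08], [-1.47, 1.51], [0.13, 2.56], [-1, 4.14], [0.04, 2.09], [-2.66, 2.66]. Speed limits (rad/s): [2.57, 2.57, 3.14, 3.14, 3.14, 3.14, 3.14].

## Interface

Orientations are given as a unit quaternion [x, y, z, w].
In Python, from cell import env gives the robot as it stands.
- The arm moves only by the tool step_arm, never from a script. Its argument "rows" is one flat list of numbers, 7 for each row, row after row: the shift along the tool's x, y, z in units of 25 mm (1.0 is 25 mm), then the turn, a rotation vector about the tool's x, y, z in units of 5 degrees (1.0 is 5 degrees), then the opening, from -1 (shut) to 1 (fully open), so that 0 is half open. A call has 1 to 8 rows; each row is the pose to reach, as a shift and turn from the pose measured when the call began, along the tool's axes at that moment; what a row does not reach only later rows make up. A row lasts 1/10 s, in which the tool goes at most 50 mm and 8.59 degrees, less where a joint would pass 70% of its speed; a pose out of reach is approached as far as the arm can. A call with a gripper value outside its range is refused whole. The fingers move at their own pace and stop on an object; "grip_force" is the grip in N (left out, the last holds). Time passes only in rows, so rows that repeat a pose let the fingers close. It gives the time, the measured TCP pose, the force and the opening at its end, in the units of the state.
- env.get_state(): the state, without advancing time (a new reading comes with each control period).
- env.grab_frame(name): name is "side" or "top" or "wrist"; returns (picture, depth): 480x640x3 uint8, blue, green, red; 480x640 float32, m along the optical axis (not along the pixel's ray), 0 where there is no reading.
- env.get_calibration(name): a dict with "fovy" (degrees; the focal length in pixels is half the picture's height over the tangent of half this angle, whatever the lens; pixels are square), "cx", "cy" (the principal point, pixels), "dist" ([k1, k2, p1, p2, k3] as OpenCV has them; the pictures are not rectified), "camera_from_world" (4x4, takes a point from world to camera coordinates). Camera axes: x right, y up, looking along -z (the intrinsics and any distortion apply to the point x, -y, -z); pixel columns grow to the right and rows downward; lengths in m; the calibration is good to about 2 mm. A picture is of the moment at which its call begins: read the wrist's pose just before it. get_calibration takes no time and is no camera call; for the wrist camera it gives the pose at the moment of the call.
- env.close_job(): hands the job in, once; it reports no verdict.
The state is a dict: "time": time; "joints": joint angles; "joint_velocities": joint speeds; "effort": joint torques, N m; "eef_pos": TCP position; "ee_rot": TCP orientation; "ft_force": force on the tool from outside, world axes, zero at the start; "wrist_torque": the same for the moment, N m; "finger_gap": opening from 0.0 (shut) to 1.0 (fully open).
Only numpy, scipy, OpenCV 4.12 (cv2) and the standard library are available. Lean on these libraries where they do the work, as an engineer would, in place of code of your own. Each camera call takes 0.05 s, during which the arm holds its last target. There are 200 camera calls.

## Task

The circuit-board holder has slipped and its board hangs tilted. Swing the crank upright so that the flat of the shaft faces up at the setscrew and the board is level; then take the hex key from its stand, push it home in the setscrew and turn it clockwise until the screw is snug on the flat, by feel and without forcing it. Leave the key standing in the screw, and do not disturb the other things on the bench.

Things in the scene. Friction and masses are not known exactly. Their poses are not given: they have to be found in the camera images.
- shaft: Horizontal steel shaft, 24 mm in diameter, with a ground flat 2.5 mm deep and 15 mm wide; turns about its y axis. Origin on its axis below the setscrew, 80 mm above the bench. Its z points out of the flat and along the crank arm: z straight up = flat faces the setscrew, board level. Friction (0.05 N m) holds it where it is left. It starts with the crank 0.45 to 1.05 rad towards the holder's -x.
- crank_grip (a point): Middle of the crank's handle: a black round pin 12 mm thick and 57 mm long, parallel to the shaft, 50 mm from the shaft's axis along its z and 86 mm from its origin along its -y. The crank arm (10 mm thick) is at y -45 to -55 mm.
- socket (a point): Mouth centre of the setscrew's hexagon socket, about 130 mm above the bench; sinks but does not turn with the screw: axes are the holder's (y along the shaft, z up). Socket 14.8 mm across flats, 14 mm deep below a 4 mm countersink 22.8 mm wide: floor 18 mm below this point. Two of its flats start facing 0 to 0.5 rad clockwise (from above) of the holder's +x and -x: feel for it.
- screw_stem: Stem of the setscrew; origin at its blunt lower end, 38 mm below the socket's mouth. Clockwise drives it down 3.82 mm per rad from an untold 3 to 5 mm above the flat. It runs at about 0.05 N m; on the flat the torque climbs: snug is 0.06 to 0.13 N m above running (15 to 35 N on the shaft), 0.2 above is overtightened (60 N). Pressing on the key drives it too: follow it down lightly. If the flat is not up it jams on the round.
- key_grip (a point): Centre of the hex key's handle. The handle is a black flag-shaped block 44 mm (its x) by 16 mm (its y) by 34 mm tall. Under it stands a steel hexagon rod 14 mm across flats, 45 mm long with the last 4 mm tapered; two of its flats face the handle's +x and -x. The key is upright, about 0.12 kg; in the socket it has some 0.1 rad of play.
- holder: The circuit-board holder's fixed part: steel foot 130 x 90 x 12 mm, pillar and collar (44 x 36 mm, 102 mm tall); origin under the setscrew. Shaft along y: the crank is on the -y side; on the +y side (45 to 180 mm) the shaft carries a green board 100 x 108 mm in a metal frame. The dark setscrew head, 25 mm wide and 22 mm tall, stands on top of the collar.
- key_tip (a point): Centre of the key's lower end, 62 mm below the handle's centre.
- stand: Wooden block 70 x 70 x 45 mm, origin at the centre of its underside, with one hole of 16.5 mm diameter and 36 mm deep in its middle, in which the key stands at the start with its tip 9 mm above the bench.
- flux_jar: Bystander: small amber jar, 44 mm wide and 45 mm tall; origin under its centre.
- cleaner: Bystander: white bottle, 36 mm wide and 100 mm tall; origin under its centre.
- driver: Bystander: screwdriver 160 mm long lying on the bench.

How it is judged:
By the outcome, as a careful person would: the job done as asked, in the order asked, and still so for the second after the job is handed in, with the robot touching nothing.
It also fails if it takes over 72 s, if anything falls off the work surface, if the arm or the gripper's body presses on something with over 40 N, if the wrist force passes 120 N, or if a joint passes its speed limit or range.

## Working session

There is one attempt and no reset: what is moved stays moved. The work goes in short steps, Python scripts to look and compute and a tool call to move; the robot and the scene stay as the last step left them, time stands still between calls to the robot, and variables do not carry over. Pictures are saved under pics/ and viewed, about 8 in all and at most 12, crops included, and the job is handed in when it is done.

Besides the shell and the picture viewer there is one more tool, called after "Call:" as name(argument=value, ...) on one line, values as JSON. step_arm: Moves the arm, as the interface text tells. Its arguments: {"type":"object","properties":{"rows":{"type":"array","items":{"type":"number"}},"grip_force":{"type":"number"}},"required":["rows"]}

```bash
mkdir -p pics; ls; python3 - <<'E'
from cell import env
import cv2, numpy as np
s=env.get_state()
print({k:np.round(v,3) for k,v in s.items()})
for n in ("side","top"):
    p,d=env.grab_frame(n); cv2.imwrite(f"pics/{n}0.png",p); np.save(f"pics/{n}0.npy",d)
    c=env.get_calibration(n); print(n,c["fovy"],c["cx"],c["cy"],c["dist"],np.round(c["camera_from_world"],3).tolist())
E
```

```text
pics
{'time': np.float64(0.0), 'joints': array([ 1.277,  0.69 , -0.195,  1.566,  0.157,  0.902, -0.215]), 'joint_velocities': array([ 0.001,  0.001,  0.001,  0.002, -0.001,  0.   , -0.001]), 'effort': array([ 1.0000e-03, -5.2756e+01, -1.2670e+00, -1.5343e+01, -5.3000e-02,
        7.0000e-03,  0.0000e+00]), 'eef_pos': array([ 0.201, -0.591,  0.198]), 'ee_rot': array([ 0.813, -0.582, -0.001, -0.   ]), 'ft_force': array([ 0.253,  0.223, -0.041]), 'wrist_torque': array([ 0.012,  0.004, -0.015]), 'finger_gap': np.float64(1.002)}
side 51.93643260724094 322.49454683442514 236.4667375896576 [-0.01664219  0.          0.          0.          0.        ] [[0.998, -0.06, -0.012, -0.604], [0.043, 0.541, 0.84, -0.144], [-0.044, -0.839, 0.543, -0.932], [0.0, 0.0, 0.0, 1.0]]
top 46.293458112605386 312.6278660908324 224.45022501529132 [-0.11879722  0.          0.          0.          0.        ] [[0.011, -1.0, -0.002, 0.055], [0.983, 0.011, 0.184, -0.628], [-0.184, -0.004, 0.983, -1.163], [0.0, 0.0, 0.0, 1.0]]
```

View pics/side0.png

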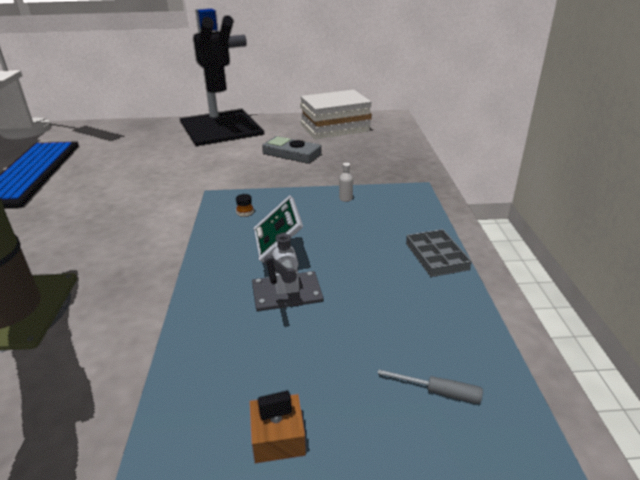

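View pics/top0.png

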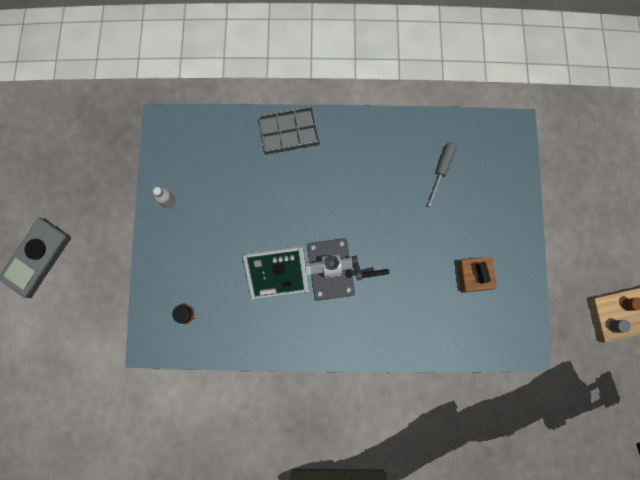

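The side view shows the holder foot at (287,290), the stand at (277,430) and the driver at (430,385). In the top view the setscrew is at (333,264), the crank pin runs from (360,272) to (388,272), and the stand is at (476,274) with the key handle at (482,271).

```bash
cat > h.py <<'E'
from cell import env
import cv2, numpy as np
from scipy.spatial.transform import Rotation as R
def cal(n):
    c=env.get_calibration(n); f=240/np.tan(np.radians(c["fovy"])/2)
    K=np.array([[f,0,c["cx"]],[0,f,c["cy"]],[0,0,1]]); T=np.array(c["camera_from_world"])
    return K,np.array(c["dist"]),T
def ray(c,uv):
    K,D,T=c; q=cv2.undistortPoints(np.array(uv,float).reshape(-1,1,2),K,D)[:,0]
    d=np.c_[q[:,0],-q[:,1],-np.ones(len(q))]@T[:3,:3]
    return -T[:3,:3].T@T[:3,3],d
def plane(c,uv,z):
    o,d=ray(c,uv); return o+d*((z-o[2])/d[:,2])[:,None]
def proj(c,P):
    K,D,T=c; p=np.atleast_2d(P)@T[:3,:3].T+T[:3,3]; p=p*[1,-1,-1]
    return cv2.projectPoints(p,np.zeros(3),np.zeros(3),K,D)[0][:,0]
def cloud(c,d):
    v,u=np.mgrid[:480,:640]; K,D,T=c
    q=cv2.undistortPoints(np.stack([u,v],-1).reshape(-1,1,2).astype(float),K,D)[:,0]
    z=d.reshape(-1); p=np.c_[q[:,0]*z,-q[:,1]*z,-z]
    return ((p-T[:3,3])@T[:3,:3]).reshape(480,640,3)
def shift(P,quat=None):
    "tool-frame shift (25mm units) and turn (5deg units) to world TCP P, rotation quat"
    s=env.get_state(); r=R.from_quat(s["ee_rot"])
    t=r.inv().apply(np.array(P)-s["eef_pos"])/0.025
    w=np.zeros(3) if quat is None else np.degrees((r.inv()*R.from_quat(quat)).as_rotvec())/5
    return np.round(t,2),np.round(w,2)
def down(yaw):
    "tool down with jaw axis (tool x) at world angle yaw; nearest half-turn to present"
    s=env.get_state(); r=R.from_quat(s["ee_rot"]); best=None
    for k in (0,np.pi):
        q=R.from_euler('z',yaw+k)*R.from_euler('x',np.pi)
        a=(r.inv()*q).magnitude()
        if best is None or a<best[0]: best=(a,q)
    return best[1].as_quat()
E
python3 - <<'E'
from h import *
c=cal("top"); p=cv2.imread("pics/top0.png")
print("screw",plane(c,[(333,263)],.14),"handle",plane(c,[(482,271)],.105),"pin",plane(c,[(362,272),(388,272)],.12))
print("stand",plane(c,[(458,261),(494,258),(496,290),(459,292)],.045))
hsv=cv2.cvtColor(p,cv2.COLOR_BGR2HSV)
# stand mask
m=cv2.inRange(hsv,(5,100,60),(20,255,255)); m[:,:440]=0;m[:,560:]=0
r=cv2.minAreaRect(np.argwhere(m)[:,::-1].astype(np.float32)); print(r, plane(c,[r[0]],.045))
print("foot",plane(c,[(307,241),(350,239),(356,297),(314,301)],.012))
P=cloud(c,np.load("pics/top0.npy"))
for u,v in ((333,264),(382,272),(482,271),(276,272),(375,273)): print((u,v),P[v,u].round(3))
o=[cv2.resize(p[220:320,230:400],None,fx=4.7,fy=4.7,interpolation=cv2.INTER_CUBIC)]
cv2.imwrite("pics/c1.png",o[0])
E
```

```text
screw [[0.53388663 0.01989791 0.14      ]] handle [[ 0.52379548 -0.29185597  0.105     ]] pin [[ 0.51841516 -0.03986313  0.12      ]
 [ 0.51888267 -0.09291342  0.12      ]]
stand [[ 0.55179108 -0.25723358  0.045     ]
 [ 0.55895027 -0.33813578  0.045     ]
 [ 0.4886175  -0.33967931  0.045     ]
 [ 0.48405877 -0.25735261  0.045     ]]
((478.05389404296875, 273.9307556152344), (32.124996185302734, 31.628854751586914), 82.87498474121094) [[ 0.52362329 -0.30092256  0.045     ]]
foot [[ 0.59796587  0.07435677  0.012     ]
 [ 0.60355563 -0.02227241  0.012     ]
 [ 0.47380138 -0.03558447  0.012     ]
 [ 0.46407253  0.05716963  0.012     ]]
(333, 264) [0.534 0.019 0.118]
(382, 272) [ 0.518 -0.08   0.125]
(482, 271) [ 0.525 -0.296  0.091]
(276, 272) [0.519 0.137 0.094]
(375, 273) [ 0.516 -0.066  0.124]
```

View pics/c1.png

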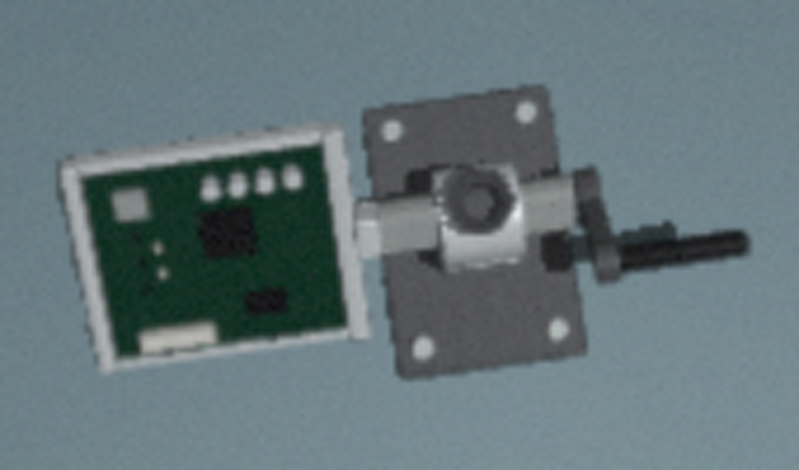

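The crop shows foot bolts at (392,131), (527,112), (558,330) and (422,348), the screw at (480,200), and the pin running from (620,258) to (745,243), leaning to -x.

```bash
python3 - <<'E'
from h import *
c=cal("top"); f=lambda L:np.array(L)/4.7+[230,220]
B=plane(c,f([(392,131),(527,112),(558,330),(422,348)]),.013); print(B.round(4),B.mean(0))
ex=(B[0]+B[1]-B[2]-B[3])[:2]; ey=(B[0]+B[3]-B[1]-B[2])[:2]
print("yaw x",np.arctan2(ex[1],ex[0]),"yaw y",np.arctan2(-ey[0],ey[1]))
print("screw",plane(c,f([(480,200)]),.13))
print("pin",plane(c,f([(620,258),(745,243)]),.122))
P=cloud(c,np.load("pics/top0.npy")); p=cv2.imread("pics/top0.png"); h=cv2.cvtColor(p,cv2.COLOR_BGR2HSV)
m=cv2.inRange(h,(60,120,20),(90,255,140)); m[:,:240]=0;m[:,310:]=0;m[:240]=0;m[300:]=0
m=cv2.erode(m,np.ones((3,3)));Q=P[m>0]; Q=Q[Q[:,2]>0.03]
u,s,vt=np.linalg.svd(Q-Q.mean(0),full_matrices=False); n=vt[2]*np.sign(vt[2][2]); print("board",len(Q),n,s/len(Q)**.5,"mean",Q.mean(0))
T=env.get_state();cw=cal("wrist");r=R.from_quat(T["ee_rot"])
C=np.linalg.inv(cw[2]); print("cam in tool",r.inv().apply(C[:3,3]-T["eef_pos"]),r.inv().apply(-C[:3,2]),r.inv().apply(C[:3,0]), "toolx",r.as_matrix()[:,0],env.get_calibration("wrist")["fovy"])
E
```

```text
[[ 0.5824  0.0598  0.013 ]
 [ 0.5922 -0.0045  0.013 ]
 [ 0.4886 -0.0194  0.013 ]
 [ 0.4795  0.0445  0.013 ]] [0.53566945 0.02010265 0.013     ]
yaw x 0.1447634168229894 yaw y 0.14661819542497526
screw [[0.53594985 0.02133714 0.13      ]]
pin [[ 0.51232044 -0.03950263  0.122     ]
 [ 0.51929462 -0.09369939  0.122     ]]
board 827 [-0.99798613 -0.04996061  0.03908473] [0.04339316 0.03069467 0.01677456] mean [0.51380073 0.13364896 0.08187861]
cam in tool [-0.00133912 -0.08220241 -0.18457393] [1.61712882e-05 3.15055687e-01 9.49073187e-01] [ 9.99999391e-01  1.04200493e-03 -3.62944463e-04] toolx [ 0.32202623 -0.94672934 -0.00163287] 68.93594498150875
```

```bash
python3 -c "
from h import *
print(shift([.516,-.069,.26],down(.1455)))"
```

```text
(array([-15.72, -18.65,  -2.44]), array([-1.000e-02,  2.000e-02, -1.591e+01]))
```

Call:
step_arm(rows=[-15.7,-18.65,-2.44,0,0,-15.9,1,-15.7,-18.65,-2.44,0,0,-15.9,1,-15.7,-18.65,-2.44,0,0,-15.9,1,-15.7,-18.65,-2.44,0,0,-15.9,1,-15.7,-18.65,-2.44,0,0,-15.9,1,-15.7,-18.65,-2.44,0,0,-15.9,1,-15.7,-18.65,-2.44,0,0,-15.9,1,-15.7,-18.65,-2.44,0,0,-15.9,1])

```text
time: 0.9
eef_pos: [0.4072, -0.2491, 0.2389]
ee_rot: [1.0, -0.019, -0.0, -0.001]
ft_force: [0.5, -1.1, -0.4]
finger_gap: 1.003
```

```bash
python3 -c "
from h import *
print(shift([.516,-.069,.26],down(.1455)),env.get_state()['joints'].round(2))"
```

```text
(array([ 4.08, -7.36, -0.84]), array([-0.01,  0.01, -2.09])) [ 0.82  0.48 -0.56  1.93  0.34  0.82  0.04]
```

Call:
step_arm(rows=[4.1,-7.36,-0.84,0,0,-2.1,1,4.1,-7.36,-0.84,0,0,-2.1,1,4.1,-7.36,-0.84,0,0,-2.1,1,4.1,-7.36,-0.84,0,0,-2.1,1,4.1,-7.36,-0.84,0,0,-2.1,1,4.1,-7.36,-0.84,0,0,-2.1,0,4.1,-7.36,-0.84,0,0,-2.1,0,4.1,-7.36,-0.84,0,0,-2.1,0])

```text
time: 1.7
eef_pos: [0.5151, -0.0718, 0.2594]
ee_rot: [0.997, 0.071, -0.001, 0.0]
ft_force: [0.1, 0.2, 0.3]
finger_gap: 0.751
```

```bash
python3 -c "
from h import *
print(shift([.516,-.069,.26],down(.1455)),env.get_state()['joints'].round(2))
c=cal('wrist')
p,d=env.grab_frame('wrist');cv2.imwrite('pics/w1.png',p);np.save('pics/w1.npy',d)
import pickle;pickle.dump(c,open('pics/w1.pkl','wb'))"
```

```text
(array([ 0.05, -0.1 , -0.02]), array([ 0.  ,  0.03, -0.03])) [ 0.43  0.52 -0.61  1.78  0.36  0.95 -0.18]
```

View pics/w1.png

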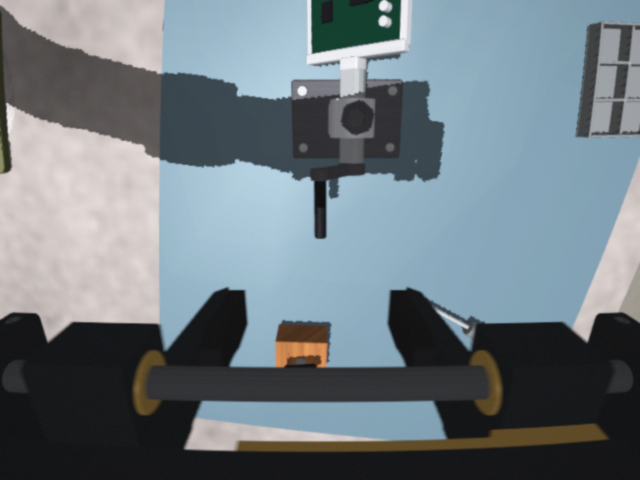

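The wrist view shows the pin from (320,180) to (321,238), the screw head at (357,118), and foot bolts at (302,91), (392,91), (396,147) and (304,147).

```bash
python3 - <<'E'
from h import *
import pickle
c=pickle.load(open('pics/w1.pkl','rb')); d=np.load('pics/w1.npy'); P=cloud(c,d)
print("pin",plane(c,[(320,183),(321,237)],.119),P[200,320],P[225,321])
print("screw",plane(c,[(357,118)],.13),P[118,357])
B=plane(c,[(302,91),(392,91),(396,147),(304,147)],.013); print(B.round(4),B.mean(0))
a=B[1]-B[0]+B[2]-B[3]; print("yaw",np.arctan2(a[1],a[0]))
p=cv2.imread("pics/w1.png");g=p.max(2)
for v in (195,210,225):
    r=np.where(g[v,300:345]<60)[0]+300; print(v,r.min(),r.max(),plane(c,[((r.min()+r.max())/2,v)],.119))
E
```

```text
pin [[ 0.51273627 -0.0408503   0.119     ]
 [ 0.5212889  -0.09301983  0.119     ]] [ 0.51490226 -0.05592133  0.12319358] [ 0.51937204 -0.08004824  0.1222324 ]
screw [[0.53574535 0.02076064 0.13      ]] [0.53744765 0.02129294 0.11326089]
[[ 0.4798  0.0449  0.013 ]
 [ 0.5826  0.0601  0.013 ]
 [ 0.5999 -0.0015  0.013 ]
 [ 0.4904 -0.0175  0.013 ]] [0.53817286 0.02152334 0.013     ]
yaw 0.1456633939895341
195 315 324 [[ 0.51389505 -0.05212392  0.119     ]]
210 315 324 [[ 0.51596658 -0.06645482  0.119     ]]
225 316 324 [[ 0.51857195 -0.08109786  0.119     ]]
```

```bash
python3 -c "
from h import *
print(shift([.516,-.069,.099],down(.1455)))"
```

```text
(array([ 0.06, -0.1 ,  6.42]), array([-0.  ,  0.03, -0.03]))
```

Call:
step_arm(rows=[0.06,-0.1,2,0,0,0,-0.2,0.06,-0.1,4,0,0,0,-0.2,0.06,-0.1,5.5,0,0,0,-0.2,0.06,-0.1,6.4,0,0,0,-0.2,0.06,-0.1,6.42,0,0,0,-0.2,0.06,-0.1,6.42,0,0,0,-0.2])

```text
time: 2.35
eef_pos: [0.5158, -0.0699, 0.0994]
ee_rot: [0.998, 0.07, -0.001, 0.0]
ft_force: [0.2, -0.1, -0.0]
finger_gap: 0.4
```

Call:
step_arm(rows=[0,0,0,0,0,0,-0.6,0,0,0,0,0,0,-1,0,0,0,0,0,0,-1,0,0,0,0,0,0,-1,0,0,0,0,0,0,-1,0,0,0,0,0,0,-1], grip_force=5)

```text
time: 2.95
eef_pos: [0.5159, -0.0699, 0.0995]
ee_rot: [0.998, 0.07, -0.001, 0.0]
ft_force: [-0.6, -0.5, 1.3]
finger_gap: 0.008
```

```bash
python3 -c "
from h import *
s=env.get_state();print(s['eef_pos'],s['finger_gap']*88,s['ft_force'],s['wrist_torque'])
ex=np.array([np.cos(.1455),np.sin(.1455),0]);
for a in (.708,.55,.4,.25,.12,0):
  q=np.array([.5485,-.0643,.061])-.05*np.sin(a)*ex; q[2]+=.05*np.cos(a); print(a,q,shift(q)[0])"
```

```text
[ 0.51591401 -0.06985414  0.09951827] 0.7272670500479621 [-0.55172128 -0.51480785  1.33854325] [-0.00382838 -0.10949414  0.00333857]
0.708 [ 0.51632779 -0.06901437  0.0989832 ] [ 0.02 -0.03  0.02]
0.55 [ 0.52264179 -0.06808915  0.10362623] [ 0.28 -0.03 -0.17]
0.4 [ 0.52923482 -0.06712303  0.10705305] [ 0.54 -0.03 -0.3 ]
0.25 [ 0.53626051 -0.06609352  0.10944562] [ 0.83 -0.03 -0.4 ]
0.12 [ 0.54257764 -0.06516784  0.11064043] [ 1.08 -0.04 -0.45]
0 [ 0.5485 -0.0643  0.111 ] [ 1.32 -0.04 -0.46]
```

```bash
python3 -c "
from h import *
p,d=env.grab_frame('wrist');q,e=env.grab_frame('side');np.save('pics/w2.npy',d)
a=p[60:360,160:480];b=cv2.resize(q[180:340,200:360],(300,300),interpolation=cv2.INTER_CUBIC)
cv2.imwrite('pics/w2.png',np.hstack([a,b]))
s=env.get_state();print(s['eef_pos'],s['finger_gap']*88,s['ft_force'],s['wrist_torque'])"
```

```text
[ 0.51585173 -0.06985586  0.09939374] 0.6353500858342951 [ 0.37877409  1.42095325 -0.61423454] [-0.00761013 -0.10642543 -0.00453671]
```

View pics/w2.png

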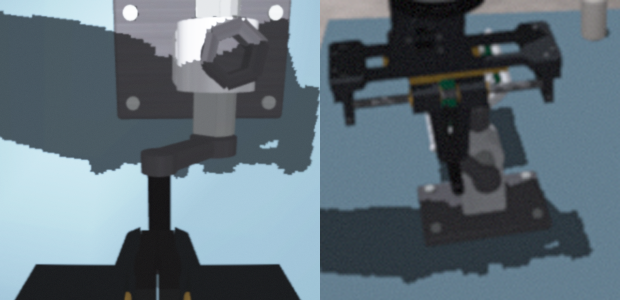

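```bash
python3 -c "
from h import *
c=cal('wrist');d=np.load('pics/w2.npy');P=cloud(c,d)
for u,v in ((319,240),(319,260),(319,275),(319,285),(319,300),(300,310),(340,310),(319,330),(318,222),(380,205),(393,180)): print(u,v,P[v,u].round(4))
print(proj(c,[[.5159,-.0699,.118],[.5159,-.0699,.0994],[.5125,-.043,.118]]))
"
```

```text
319 240 [ 0.5126 -0.0406  0.1223]
319 260 [ 0.514  -0.0507  0.1231]
319 275 [ 0.5151 -0.0586  0.1233]
319 285 [ 0.5159 -0.0638  0.1238]
319 300 [ 0.5152 -0.0594  0.1481]
300 310 [ 0.5074 -0.0603  0.1571]
340 310 [ 0.5234 -0.0566  0.1595]
319 330 [ 0.5163 -0.0674  0.1589]
318 222 [ 0.5107 -0.0305  0.1264]
380 205 [ 0.5452 -0.0255  0.091 ]
393 180 [ 0.5513 -0.0114  0.0838]
[[317.37475256 290.54257774]
 [317.46149052 275.94563512]
 [318.1605525  241.76911057]]
```

Call:
step_arm(rows=[0.14,-0.01,-0.1,0,0,0,-1,0.28,-0.01,-0.18,0,0,0,-1,0.28,-0.01,-0.18,0,0,0,-1])

```text
time: 3.35
eef_pos: [0.5239, -0.0683, 0.1042]
ee_rot: [0.998, 0.07, -0.001, -0.0]
ft_force: [-0.4, -0.2, -0.4]
finger_gap: 0.007
```

```bash
python3 -c "
from h import *
s=env.get_state();print(s['eef_pos'],s['finger_gap']*88,s['ft_force'],s['wrist_torque'])
c=cal('wrist');p,d=env.grab_frame('wrist');cv2.imwrite('pics/w3.png',p);P=cloud(c,d)
for u in range(290,340,4): print(u,P[260,u].round(4),p[260,u].max())
"
```

```text
[ 0.5239009  -0.06829921  0.10422921] 0.589155520768212 [-0.35391543 -0.24420155 -0.37362787] [-0.04161091 -0.10765967 -0.09467929]
290 [ 0.5041 -0.1036 -0.0012] 231
294 [ 0.5097 -0.0537  0.121 ] 31
298 [ 0.5117 -0.053   0.1219] 23
302 [ 0.5138 -0.0521  0.1235] 24
306 [ 0.5158 -0.0521  0.1228] 23
310 [ 0.5178 -0.0524  0.1213] 23
314 [ 0.5199 -0.0526  0.12  ] 130
318 [ 5.288e-01 -9.980e-02 -5.000e-04] 228
322 [ 0.5324 -0.0995 -0.0011] 228
326 [ 0.5359 -0.099  -0.0011] 226
330 [ 5.393e-01 -9.810e-02  1.000e-04] 225
334 [ 0.5429 -0.0978 -0.0006] 226
338 [ 0.5464 -0.0973 -0.0006] 223
```

View pics/w3.png

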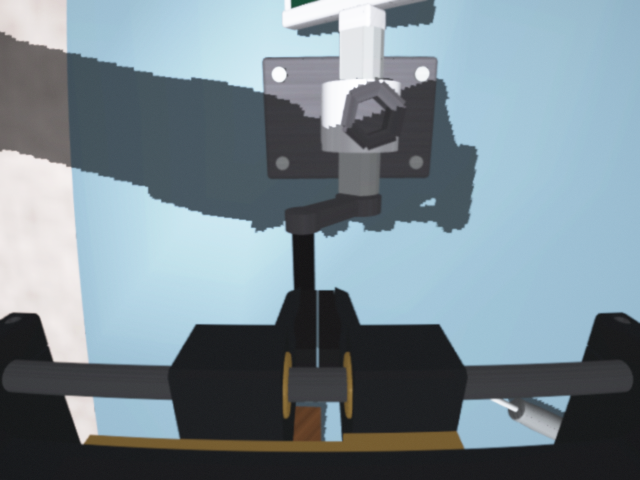

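The view shows the pin at columns 293–315, not moved, with the fingers shut to its right. I'll check where the fingertips really are.

```bash
python3 -c "
from h import *
s=env.get_state()
c=cal('wrist');p,d=env.grab_frame('wrist');P=cloud(c,d)
r=R.from_quat(s['ee_rot']);L=r.inv().apply((P-s['eef_pos']).reshape(-1,3)).reshape(P.shape)*1000
for v in range(284,345,6): print(v,[tuple(L[v,u].round().astype(int)) for u in (285,292,305,312,322,335,345)])
cs=cal('side');print(proj(cs,[s['eef_pos'],s['eef_pos']+[0,0,.045],[.5158,-.069,.1175]]))
q,e=env.grab_frame('side');cv2.imwrite('pics/s3.png',cv2.resize(q[190:310,210:350],None,fx=5,fy=5,interpolation=cv2.INTER_CUBIC))
"
```

```text
284 [(np.int64(-29), np.int64(55), np.int64(104)), (np.int64(-23), np.int64(55), np.int64(104)), (np.int64(-6), np.int64(-4), np.int64(-19)), (np.int64(-3), np.int64(-3), np.int64(-17)), (np.int64(4), np.int64(55), np.int64(104)), (np.int64(16), np.int64(55), np.int64(104)), (np.int64(25), np.int64(55), np.int64(104))]
290 [(np.int64(-30), np.int64(61), np.int64(104)), (np.int64(-11), np.int64(-12), np.int64(-42)), (np.int64(-6), np.int64(-10), np.int64(-38)), (np.int64(-2), np.int64(-10), np.int64(-39)), (np.int64(2), np.int64(-10), np.int64(-39)), (np.int64(8), np.int64(-12), np.int64(-42)), (np.int64(25), np.int64(61), np.int64(104))]
296 [(np.int64(-30), np.int64(68), np.int64(105)), (np.int64(-11), np.int64(-12), np.int64(-48)), (np.int64(-6), np.int64(-10), np.int64(-45)), (np.int64(-2), np.int64(-10), np.int64(-45)), (np.int64(2), np.int64(-11), np.int64(-46)), (np.int64(8), np.int64(-11), np.int64(-45)), (np.int64(12), np.int64(-12), np.int64(-48))]
302 [(np.int64(-14), np.int64(-12), np.int64(-53)), (np.int64(-11), np.int64(-12), np.int64(-53)), (np.int64(-5), np.int64(-10),
[... 1868 characters left out ...]
int64(-115)), (np.int64(-9), np.int64(-12), np.int64(-80)), (np.int64(-4), np.int64(-11), np.int64(-78)), (np.int64(-2), np.int64(-11), np.int64(-78)), (np.int64(2), np.int64(-11), np.int64(-78)), (np.int64(6), np.int64(-11), np.int64(-78)), (np.int64(10), np.int64(-12), np.int64(-79))]
344 [(np.int64(-8), np.int64(-34), np.int64(-114)), (np.int64(-9), np.int64(-12), np.int64(-84)), (np.int64(-4), np.int64(-10), np.int64(-81)), (np.int64(-2), np.int64(-11), np.int64(-81)), (np.int64(2), np.int64(-11), np.int64(-81)), (np.int64(6), np.int64(-11), np.int64(-81)), (np.int64(9), np.int64(-12), np.int64(-83))]
[[276.0863367  278.32990458]
 [274.37324716 256.77805809]
 [271.10021425 272.42041753]]
```

View pics/s3.png

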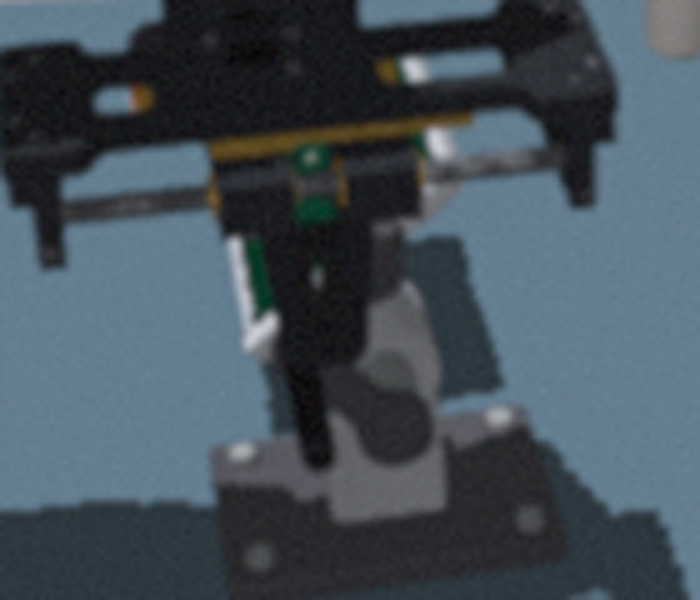

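The fingers end at crop (320,365), above the pin end at (310,465). So the real fingertips sit about 38 mm behind the reported TCP, and the pin was never gripped.

```bash
python3 -c "
from h import *
print(env.grip_depth, [a for a in dir(env) if a[0]!='_'])
c=cal('wrist')
import numpy as np
"
```

```text
0.0187 ['IKError', 'close_job', 'get_calibration', 'get_state', 'grab_frame', 'grip_depth']
```

Reported TCP minus 36 mm gives the real tips, so the grasp point is about 55 mm behind the reported TCP. I'll open, go back over the pin and descend accordingly.

```bash
python3 -c "
from h import *
print(shift([.5160,-.069,.0625],down(.1455)))"
```

```text
(array([-0.26, -0.02,  1.65]), array([ 0.  ,  0.03, -0.05]))
```

Call:
step_arm(rows=[-0.31,-0.02,0,0,0,0,-0.2,-0.31,-0.02,0,0,0,0,-0.2,-0.31,-0.02,0,0,0,0,-0.2,-0.31,-0.02,0.5,0,0,0,-0.2,-0.31,-0.02,1.0,0,0,0,-0.2,-0.31,-0.02,1.4,0,0,0,-0.2,-0.31,-0.02,1.65,0,0,0,-0.2,-0.31,-0.02,1.65,0,0,0,-0.2])

```text
time: 4.3
eef_pos: [0.514, -0.0691, 0.0613]
ee_rot: [0.997, 0.071, -0.003, 0.0]
ft_force: [-0.0, 0.4, 0.2]
finger_gap: 0.399
```

Call:
step_arm(rows=[0,0,0,0,0,0,-0.6,0,0,0,0,0,0,-1,0,0,0,0,0,0,-1,0,0,0,0,0,0,-1,0,0,0,0,0,0,-1,0,0,0,0,0,0,-1], grip_force=5)

```text
time: 4.9
eef_pos: [0.5151, -0.0689, 0.0616]
ee_rot: [0.997, 0.071, -0.002, -0.0]
ft_force: [2.4, 0.1, -2.0]
finger_gap: 0.136
```

```bash
python3 -c "
from h import *
s=env.get_state();print(s['eef_pos'],s['finger_gap']*88,s['ft_force'],s['wrist_torque'])
ex=np.array([np.cos(.1455),np.sin(.1455),0]);
for a in (.708,.55,.4,.25,.12,0):
  q=np.array([.5485,-.0643,.025])-.05*np.sin(a)*ex; q[2]+=.05*np.cos(a); print(a,q,shift(q)[0])"
```

```text
[ 0.51511846 -0.06889514  0.06162909] 11.986606601848854 [ 2.39156396  0.13608728 -2.03699282] [ 0.07060902 -0.76088514  0.04453924]
0.708 [ 0.51632779 -0.06901437  0.0629832 ] [ 0.05  0.01 -0.05]
0.55 [ 0.52264179 -0.06808915  0.06762623] [ 0.3   0.01 -0.24]
0.4 [ 0.52923482 -0.06712303  0.07105305] [ 0.57  0.01 -0.38]
0.25 [ 0.53626051 -0.06609352  0.07344562] [ 0.85  0.01 -0.48]
0.12 [ 0.54257764 -0.06516784  0.07464043] [ 1.11  0.01 -0.52]
0 [ 0.5485 -0.0643  0.075 ] [ 1.35  0.01 -0.54]
```

Gripped, with the gap at 12.0 mm. Now I'll swing it along the arc.

Call:
step_arm(rows=[0.15,0,-0.14,0,0,0,-1,0.3,0,-0.24,0,0,0,-1,0.57,0,-0.38,0,0,0,-1,0.85,0,-0.47,0,0,0,-1,1.11,0,-0.51,0,0,0,-1,1.33,0,-0.53,0,0,0,-1,1.35,0,-0.53,0,0,0,-1,1.35,0,-0.53,0,0,0,-1])

```text
time: 5.7
eef_pos: [0.5502, -0.064, 0.0751]
ee_rot: [0.998, 0.071, -0.0, -0.0]
ft_force: [0.7, -1.4, 2.2]
finger_gap: 0.13
```

```bash
cat > board.py <<'E'
from h import *
def fit(n="top"):
    c=cal(n); p,d=env.grab_frame(n); P=cloud(c,d); ex=np.array([np.cos(.1455),np.sin(.1455)]); ey=np.array([-ex[1],ex[0]])
    q=P[...,:2]-[.536,.0208]; x=q@ex; y=q@ey
    m=(y>.065)&(y<.16)&(abs(x)<.04)&(P[...,2]>.03)&(d>0)
    X,Z=x[m],P[...,2][m]; k=np.polyfit(X,Z,1); g=abs(Z-np.polyval(k,X))<.004
    k=np.polyfit(X[g],Z[g],1); print(n,"board",g.sum(),"slope",np.arctan(k[0]),"z0",k[1])
    # pin: dark points at y -75..-112 above .11
    m=(y<-.06)&(y>-.112)&(abs(x)<.05)&(P[...,2]>.11)&(P[...,2]<.15)
    if m.sum()>10: print("pin x mean",x[m].mean(),np.median(x[m]),"z",np.percentile(P[...,2][m],90),m.sum())
    return p,d
E
python3 -c "
from board import *
s=env.get_state();print(s['eef_pos'],s['finger_gap']*88,s['ft_force'],s['wrist_torque'])
fit('top');fit('side');fit('wrist')"
```

```text
[ 0.55023653 -0.06404789  0.07506315] 11.459011182451132 [ 0.67582575 -1.41956399  2.16688029] [-0.04364579 -0.2609104   0.01148241]
top board 1496 slope -0.019284278184845127 z0 0.08435167282143441
side board 103 slope -0.029913003409863925 z0 0.0844650130804799
pin x mean 0.001099886747275641 0.0012729096035145665 z 0.14527895111479294 414Traceback (most recent call last):
  File "<string>", line 4, in <module>
    fit('top');fit('side');fit('wrist')
                           ~~~^^^^^^^^^
  File "board.py", line 6, in fit
    X,Z=x[m],P[...,2][m]; k=np.polyfit(X,Z,1); g=abs(Z-np.polyval(k,X))<.004
                            ~~~~~~~~~~^^^^^^^
    raise TypeError("expected non-empty vector for x")
TypeError: expected non-empty vector for x
```

Call:
step_arm(rows=[-0.05,0,0,0,0,0,-1,-0.05,0,0,0,0,0,-1,-0.05,0,0,0,0,0,-1])

```text
time: 6.15
eef_pos: [0.5489, -0.0642, 0.0751]
ee_rot: [0.997, 0.071, 0.0, -0.0]
ft_force: [1.2, -0.5, 1.3]
finger_gap: 0.134
```

```bash
python3 -c "
from board import *
s=env.get_state();print(s['eef_pos'],s['finger_gap']*88,s['ft_force'])
p,d=fit('top');c=cal('top');P=cloud(c,d)
m=(P[...,0]>.42)&(P[...,0]<.65)&(P[...,1]>.2)&(P[...,1]<.3)&(abs(P[...,2])<.008)
print('bench slope x',np.polyfit(P[...,0][m],P[...,2][m],1),m.sum())"
```

```text
[ 0.54893241 -0.0642181   0.07513324] 11.764477516996456 [ 1.15330396 -0.46418653  1.253573  ]
top board 1492 slope 0.007641911843072387 z0 0.0843631223343878
bench slope x [0.0004976  0.00091523] 4201
```

Call:
step_arm(rows=[0,0,0,0,0,0,-0.5,0,0,0,0,0,0,-0.4,0,0,-1,0,0,0,-0.4,0,0,-3,0,0,0,-0.4,0,0,-5,0,0,0,-0.4,0,0,-5,0,0,0,-0.4])

```text
time: 6.8
eef_pos: [0.5527, -0.0634, 0.206]
ee_rot: [0.997, 0.071, 0.005, -0.0]
ft_force: [0.3, 1.4, 0.8]
finger_gap: 0.298
```

```bash
python3 -c "
from board import *
s=env.get_state();print(s['eef_pos'],s['joints'].round(2))
p,d=fit('top');c=cal('top');P=cloud(c,d);h=cv2.cvtColor(p,cv2.COLOR_BGR2HSV)
m=(p.max(2)<50).astype(np.uint8);m[:,:462]=0;m[:,498:]=0;m[:255]=0;m[295:]=0
pts=np.argwhere(m)[:,::-1].astype(np.float32);r=cv2.minAreaRect(pts);print(len(pts),r)
b=plane(c,cv2.boxPoints(r),.088);print(b.round(4),b.mean(0))
cv2.imwrite('pics/c2.png',np.hstack([cv2.resize(p[250:300,455:505],(400,400),interpolation=cv2.INTER_CUBIC),cv2.resize(m[250:300,455:505]*255,(400,400))[...,None].repeat(3,2)]))
"
```

```text
[ 0.55265809 -0.06339528  0.20604636] [ 0.37  0.63 -0.57  1.77  0.43  0.86 -0.25]
top board 1465 slope 0.012142303428427547 z0 0.08442455122708233
pin x mean 0.00032296658935265755 0.00032424916006535055 z 0.13800025767896015 32
164 ((482.0, 288.0), (12.0, 30.0), 90.0)
[[ 0.5022 -0.2639  0.088 ]
 [ 0.5024 -0.3285  0.088 ]
 [ 0.4772 -0.3275  0.088 ]
 [ 0.477  -0.2631  0.088 ]] [ 0.48971342 -0.29575395  0.088     ]
```

View pics/c2.png

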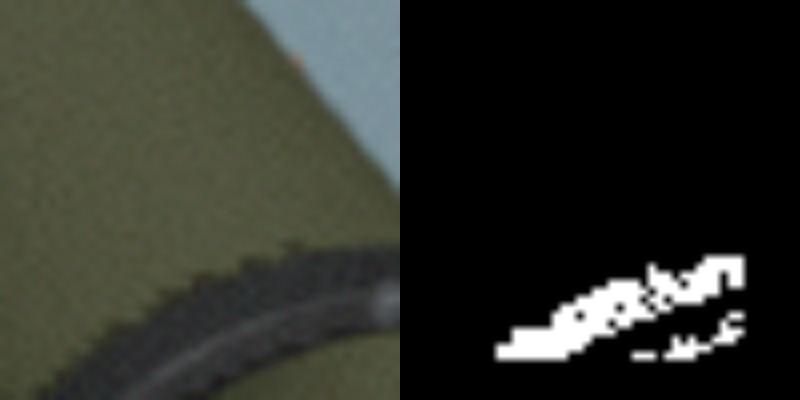

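The arm occludes the key here; the mask holds only arm. I'll use the first top picture for the handle's yaw.

```bash
python3 -c "
from h import *
c=cal('top');p=cv2.imread('pics/top0.png')
m=(p.max(2)<60).astype(np.uint8);m[:,:462]=0;m[:,498:]=0;m[:255]=0;m[295:]=0
pts=np.argwhere(m)[:,::-1].astype(np.float32);r=cv2.minAreaRect(pts);print(len(pts),r)
b=plane(c,cv2.boxPoints(r),.088);print(b.round(4),b.mean(0))
e=[b[1]-b[0],b[2]-b[1]];l=max(e,key=np.linalg.norm);print('long yaw',np.arctan2(l[1],l[0]),[np.linalg.norm(x) for x in e])
hp=cv2.cvtColor(p,cv2.COLOR_BGR2HSV);m2=cv2.inRange(hp,(5,100,60),(20,255,255));m2[:,:440]=0;m2[:,520:]=0;m2|=m*255
r=cv2.minAreaRect(np.argwhere(m2)[:,::-1].astype(np.float32));b=plane(c,cv2.boxPoints(r),.045);print(b.round(4))
"
```

```text
281 ((472.8792724609375, 275.4482727050781), (21.540660858154297, 31.75390625), 68.19859313964844)
[[ 0.5245 -0.2372  0.088 ]
 [ 0.55   -0.3015  0.088 ]
 [ 0.5076 -0.3171  0.088 ]
 [ 0.4826 -0.2529  0.088 ]] [ 0.51615396 -0.2771544   0.088     ]
long yaw -1.1942936278299716 [np.float64(0.06914855088733038), np.float64(0.04516306338076224)]
[[ 0.5546 -0.2593  0.045 ]
 [ 0.5626 -0.3348  0.045 ]
 [ 0.4927 -0.339   0.045 ]
 [ 0.4852 -0.2641  0.045 ]]
```

```bash
python3 -c "
from h import *
print(shift([.524,-.296,.16],down(-1.2)))"
```

```text
(array([-2.37,  9.04,  1.72]), array([-0.04, -0.06, 15.37]))
```

Call:
step_arm(rows=[-2.37,9.04,0,0,0,15.4,0,-2.37,9.04,0,0,0,15.4,0,-2.37,9.04,0,0,0,15.4,0,-2.37,9.04,0,0,0,15.4,0,-2.37,9.04,1.7,0,0,15.4,0,-2.37,9.04,1.7,0,0,15.4,0,-2.37,9.04,1.7,0,0,15.4,0,-2.37,9.04,1.7,0,0,15.4,0])

```text
time: 7.65
eef_pos: [0.5218, -0.2959, 0.158]
ee_rot: [0.861, -0.508, -0.0, -0.001]
ft_force: [0.9, -0.1, -0.1]
finger_gap: 0.501
```

```bash
python3 -c "
from h import *
print(shift([.524,-.296,.16],down(-1.2)))"
```

```text
(array([ 0.05, -0.08, -0.08]), array([-0.01,  0.02,  1.54]))
```

Call:
step_arm(rows=[0,-0.1,0,0,0,1.5,0,0,-0.1,0,0,0,1.5,0,0,-0.1,0,0,0,1.5,0])

```text
time: 7.95
eef_pos: [0.5229, -0.2942, 0.1568]
ee_rot: [0.827, -0.562, -0.002, -0.001]
ft_force: [0.6, 0.2, -0.1]
finger_gap: 0.496
```

```bash
python3 -c "
from h import *
import pickle
c=cal('wrist');p,d=env.grab_frame('wrist');s=env.get_state();print(s['eef_pos'],s['ee_rot'])
cv2.imwrite('pics/w4.png',p);np.save('pics/w4.npy',d);pickle.dump(c,open('pics/w4.pkl','wb'))
P=cloud(c,d);m=(P[...,2]>.080)&(P[...,2]<.096)&(np.hypot(P[...,0]-.524,P[...,1]+.296)<.04)
q=P[m];r=cv2.minAreaRect((q[:,:2]*1000).astype(np.float32));print(m.sum(),r,q.mean(0),cv2.boxPoints(r),np.median(q[:,2]))
m=(abs(P[...,2]-.045)<.004)&(np.hypot(P[...,0]-.524,P[...,1]+.3)<.06);print('stand',cv2.minAreaRect((P[m][:,:2]*1000).astype(np.float32)))
"
```

```text
[ 0.52316026 -0.29440529  0.1571615 ] [ 8.27130662e-01 -5.62007035e-01 -1.52356124e-03 -8.00202135e-04]
1127 ((524.261962890625, -302.6972351074219), (44.117218017578125, 16.13958740234375), 12.846977233886719) [ 0.52574351 -0.30201277  0.0864495 ] [[ 500.96124 -299.73413]
 [ 504.54987 -315.46973]
 [ 547.5627  -305.66034]
 [ 543.97406 -289.92474]] 0.0866389304091622
stand ((523.9415283203125, -302.8875427246094), (70.76985931396484, 70.31634521484375), 5.932276248931885)
```

View pics/w4.png

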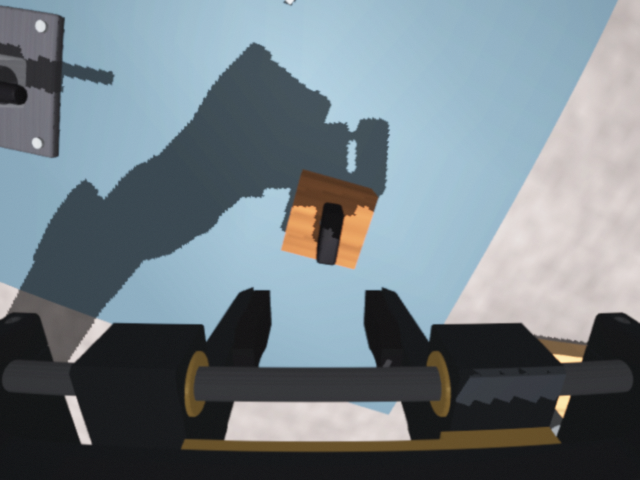

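The key handle is at (330,233) in the wrist image. The depth fit gives centre (0.5243, -0.3027) with long-axis yaw 0.224, and its size matches 44×16.

```bash
python3 -c "
from h import *
print(shift([.5242,-.3028,.019],down(.2243-np.pi/2)),env.get_state()['joints'].round(2))"
```

```text
(array([0.35, 0.08, 5.53]), array([0.01, 0.04, 1.75])) [ 0.54  0.71 -0.18  1.68  0.17  0.77 -0.91]
```

Call:
step_arm(rows=[0.35,0.08,0,0,0,1.75,0,0.35,0.08,0,0,0,1.75,0,0.35,0.08,2,0,0,1.75,0,0.35,0.08,3.5,0,0,1.75,0,0.35,0.08,4.7,0,0,1.75,0,0.35,0.08,5.3,0,0,1.75,0,0.35,0.08,5.5,0,0,1.75,0,0.35,0.08,5.5,0,0,1.75,0])

```text
time: 8.8
eef_pos: [0.5246, -0.3028, 0.0199]
ee_rot: [0.782, -0.623, -0.001, -0.001]
ft_force: [0.2, -0.5, -0.2]
finger_gap: 0.5
```

Call:
step_arm(rows=[0,0,0,0,0,0,-0.5,0,0,0,0,0,0,-1,0,0,0,0,0,0,-1,0,0,0,0,0,0,-1,0,0,0,0,0,0,-1], grip_force=30)

```text
time: 9.3
eef_pos: [0.5251, -0.3032, 0.0206]
ee_rot: [0.782, -0.623, -0.001, -0.001]
ft_force: [-0.5, -1.1, 4.8]
finger_gap: 0.179
```

```bash
python3 -c "
from h import *
s=env.get_state();r=R.from_quat(s['ee_rot']).as_matrix();print(s['eef_pos'],s['finger_gap']*88,s['ft_force'],s['wrist_torque'],'yaw',np.arctan2(r[1,0],r[0,0]),r[:,2])"
```

```text
[ 0.52510241 -0.30317557  0.02059035] 15.793731714922895 [-0.49615701 -1.1198684   4.75928756] [ 0.01191893  0.02720915 -0.01045295] yaw -1.3449362461832386 [-1.32268634e-04  2.46459441e-03 -9.99996954e-01]
```

Call:
step_arm(rows=[0,0,-1,0,0,0,-1,0,0,-2,0,0,0,-1,0,0,-3.5,0,0,0,-1,0,0,-5,0,0,0,-1,0,0,-6,0,0,0,-1,0,0,-6,0,0,0,-1])

```text
time: 9.9
eef_pos: [0.5274, -0.3047, 0.1741]
ee_rot: [0.782, -0.623, 0.003, -0.002]
ft_force: [0.6, -0.4, -1.0]
finger_gap: 0.18
```

```bash
python3 -c "
from h import *
s=env.get_state();print(s['finger_gap']*88,s['ft_force'],s['wrist_torque'])
print(shift([.536,.0208,.17],down(.1455+2*np.pi/3-np.pi/2)))
c=cal('wrist');p,d=env.grab_frame('wrist');cv2.imwrite('pics/w5.png',p);P=cloud(c,d)
r=R.from_quat(s['ee_rot']);L=r.inv().apply((P-s['eef_pos']).reshape(-1,3)).reshape(P.shape)*1000
for v in range(200,330,8): print(v,[tuple(L[v,u].round().astype(int).tolist()) for u in (300,310,320,330,340)])
"
```

```text
15.837770964714295 [ 0.59995906 -0.37417616 -0.98368948] [-0.02086322 -0.04783589 -0.01049979]
(array([-12.61,  -3.25,   0.16]), array([-0.08,  0.02, 12.92]))
200 [(-17, -16, 130), (-8, -16, 130), (-1, -82, -185), (10, -16, 130), (20, -16, 130)]
208 [(-17, -8, 131), (-8, -8, 131), (1, -8, 131), (11, -8, 129), (20, -8, 130)]
216 [(-17, 0, 131), (-9, 9, 166), (2, 9, 166), (11, 0, 131), (20, 0, 132)]
224 [(-17, 7, 130), (-8, 10, 140), (1, 11, 143), (11, 7, 129), (20, 7, 130)]
232 [(-17, 15, 129), (-8, 15, 131), (1, 15, 130), (11, 15, 130), (20, 15, 129)]
240 [(-18, 23, 131), (-8, 23, 130), (1, 23, 129), (11, 23, 131), (20, 23, 131)]
248 [(-18, 31, 130), (-8, 31, 130), (1, 31, 129), (11, 31, 130), (20, 31, 129)]
256 [(-20, 56, 174), (-9, 56, 175), (1, 39, 129), (-1, -82, -185), (21, 39, 130)]
264 [(-20, 65, 173), (-5, -21, -37), (0, -21, -37), (5, -21, -35), (24, 66, 174)]
272 [(-9, -18, -39), (-4, -21, -46), (0, -21, -45), (4, -21, -45), (24, 75, 173)]
280 [(-9, -20, -52), (-4, -21, -54), (0, -21, -54), (4, -20, -52), (24, 85, 174)]
288 [(-8, -20, -60), (-4, -21, -61), (0, -21, -62), (4, -21, -62), (25, 95, 174)]
296 [(-8, -20, -66), (-4, -20, -65), (0, -20, -65), (3, -20, -66), (9, -9, -44)]
304 [(-8, -16, -65), (-4, -17, -67), (0, -16, -65), (4, -16, -65), (8, -9, -52)]
312 [(-8, -14, -67), (-4, -13, -66), (0, -13, -66), (4, -14, -67), (8, -9, -59)]
320 [(-8, -9, -65), (-4, -10, -67), (0, -10, -66), (4, -10, -67), (8, -7, -62)]
328 [(-8, -5, -64), (-4, -7, -67), (0, -6, -66), (4, -7, -67), (8, -5, -64)]
```

Call:
step_arm(rows=[-12.64,-3.22,-0.5,0,0,-23.1,-1,-12.64,-3.22,-0.5,0,0,-23.1,-1,-12.64,-3.22,-0.5,0,0,-23.1,-1,-12.64,-3.22,-0.5,0,0,-23.1,-1,-12.64,-3.22,-0.5,0,0,-23.1,-1,-12.64,-3.22,-0.5,0,0,-23.1,-1,-12.64,-3.22,-0.5,0,0,-23.1,-1,-12.64,-3.22,-0.5,0,0,-23.1,-1])

```text
time: 10.75
eef_pos: [0.5322, 0.0286, 0.1833]
ee_rot: [0.998, -0.065, -0.001, -0.002]
ft_force: [0.0, -0.0, -0.9]
finger_gap: 0.178
```

```bash
python3 -c "
from h import *
print(shift([.5355,.0214,.185],down(.669)),env.get_state()['joints'].round(2))"
```

```text
(array([ 0.17,  0.27, -0.07]), array([-0.06, -0.  , -9.15])) [ 0.15  0.62 -0.46  1.85  0.38  0.76 -0.65]
```

Call:
step_arm(rows=[0.17,0.27,0,0,0,-9.15,-1,0.17,0.27,0,0,0,-9.15,-1,0.17,0.27,0,0,0,-9.15,-1,0.17,0.27,0,0,0,-9.15,-1,0.17,0.27,0,0,0,-9.15,-1,0.17,0.27,0,0,0,-9.15,-1,0.17,0.27,0,0,0,-9.15,-1,0.17,0.27,0,0,0,-9.15,-1])

```text
time: 11.55
eef_pos: [0.5346, 0.0212, 0.182]
ee_rot: [0.945, 0.328, -0.001, -0.003]
ft_force: [0.1, 0.4, -0.7]
finger_gap: 0.176
```

```bash
python3 -c "
from board import *
s=env.get_state();print(s['eef_pos'],s['finger_gap']*88,s['ft_force'],s['wrist_torque'],s['joints'].round(2))
print(shift([.5355,.0214,.185],down(.669)))
p,d=env.grab_frame('wrist');c=cal('wrist');P=cloud(c,d);
try: fit('top')
except Exception as e: print(e)
q,e=env.grab_frame('side')
cv2.imwrite('pics/w6.png',np.hstack([p[60:360,160:480],cv2.resize(q[170:330,210:370],(300,300),interpolation=cv2.INTER_CUBIC)]))
r=R.from_quat(s['ee_rot']);L=r.inv().apply((P-s['eef_pos']).reshape(-1,3)).reshape(P.shape)*1000
print(L[270:292:4,320].round(1))"
```

```text
[0.53457372 0.02123196 0.18201504] 15.485542227929447 [ 0.12882008  0.35412491 -0.67487049] [-0.09893855 -0.13791463  0.04249933] [ 0.29  0.67 -0.69  1.84  0.55  0.84 -0.01]
(array([ 0.03,  0.02, -0.12]), array([-0.07, -0.  , -0.02]))
top board 1481 slope 0.006122789939931823 z0 0.08427181579650395
[[  2.  -22.5 -44.6]
 [  2.  -22.2 -48.1]
 [  2.  -22.1 -52. ]
 [  1.9 -22.5 -56.8]
 [  1.9 -22.3 -59.9]
 [  1.9 -21.4 -61.6]]
```

View pics/w6.png

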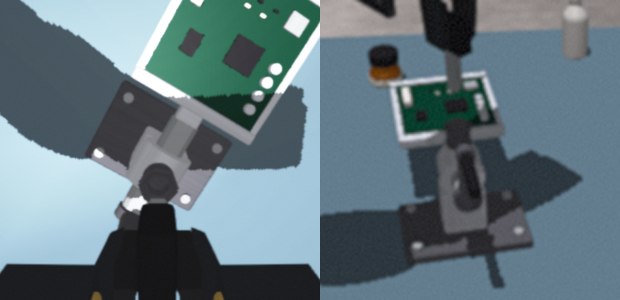

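The board is level, and the side view shows the key hanging over the setscrew. I'll descend to just above the mouth.

Call:
step_arm(rows=[0.05,0.02,0.5,-0.07,0,0,-1,0.05,0.02,1.0,-0.07,0,0,-1,0.05,0.02,1.3,-0.07,0,0,-1,0.05,0.02,1.4,-0.07,0,0,-1,0.05,0.02,1.4,-0.07,0,0,-1])

```text
time: 12.2
eef_pos: [0.5361, 0.0219, 0.1472]
ee_rot: [0.945, 0.328, 0.0, 0.0]
ft_force: [0.1, 0.0, -1.4]
finger_gap: 0.179
```

Call:
step_arm(rows=[0,0,0.08,0,0,0,-1,0,0,0.16,0,0,0,-1,0,0,0.16,0,0,0,-1])

```text
time: 12.5
eef_pos: [0.5361, 0.0219, 0.1432]
ee_rot: [0.945, 0.328, 0.0, 0.0]
ft_force: [0.2, -0.2, -1.5]
finger_gap: 0.179
```

```bash
cat > st.py <<'E'
from h import *
s=env.get_state();r=R.from_quat(s['ee_rot']).as_matrix();print(s['time'],s['eef_pos'].round(4),s['finger_gap']*88,s['ft_force'].round(2),s['wrist_torque'].round(3),'yaw',np.arctan2(r[1,0],r[0,0]).round(3),r[:2,2].round(4),s['joints'].round(2))
E
python3 st.py
```

```text
12.5 [0.5361 0.0219 0.1432] 15.721395892138018 [ 0.22 -0.18 -1.52] [-0.007 -0.155  0.005] yaw 0.668 [ 0.0006 -0.    ] [ 0.26  0.72 -0.65  1.88  0.62  0.75 -0.07]
```

Call:
step_arm(rows=[-0.02,0.02,0.04,0,0,0,-1,-0.02,0.02,0.08,0,0,0,-1,-0.02,0.02,0.12,0,0,0,-1])

```text
time: 12.8
eef_pos: [0.5361, 0.0211, 0.1402]
ee_rot: [0.945, 0.328, 0.0, 0.0]
ft_force: [-0.2, -0.9, -1.0]
finger_gap: 0.178
```

```bash
python3 st.py
```

```text
12.8 [0.5361 0.0211 0.1402] 15.693764608220999 [-0.24 -0.87 -0.97] [-0.03 -0.16  0.05] yaw 0.668 [ 0.0008 -0.0001] [ 0.26  0.72 -0.64  1.88  0.62  0.75 -0.07]
```

Call:
step_arm(rows=[0,0,0.03,0,0,0,-1,0,0,0.06,0,0,0,-1,0,0,0.08,0,0,0,-1])

```text
time: 13.1
eef_pos: [0.536, 0.0211, 0.1381]
ee_rot: [0.945, 0.328, 0.0, 0.0]
ft_force: [0.5, -0.8, -1.1]
finger_gap: 0.178
```

```bash
python3 st.py
```

```text
13.1 [0.536  0.0211 0.1381] 15.683769010310984 [ 0.52 -0.8  -1.1 ] [ 0.02  -0.07  -0.004] yaw 0.668 [ 0.0006 -0.0001] [ 0.26  0.73 -0.64  1.88  0.63  0.74 -0.07]
```

Call:
step_arm(rows=[0,0,0.03,0,0,0,-1,0,0,0.06,0,0,0,-1,0,0,0.08,0,0,0,-1])

```text
time: 13.4
eef_pos: [0.536, 0.0211, 0.136]
ee_rot: [0.945, 0.328, 0.0, 0.0]
ft_force: [-1.2, -0.3, -1.4]
finger_gap: 0.179
```

```bash
python3 st.py
```

```text
13.4 [0.536  0.0211 0.136 ] 15.770206469196289 [-1.16 -0.29 -1.44] [-0.035 -0.052 -0.009] yaw 0.668 [ 0.0006 -0.    ] [ 0.25  0.73 -0.64  1.88  0.63  0.74 -0.08]
```

Call:
step_arm(rows=[0,0,0.03,0,0,0,-1,0,0,0.06,0,0,0,-1,0,0,0.08,0,0,0,-1])

```text
time: 13.7
eef_pos: [0.5358, 0.021, 0.1341]
ee_rot: [0.945, 0.328, 0.0, 0.0]
ft_force: [-0.5, -0.4, -0.8]
finger_gap: 0.18
```

```bash
python3 st.py
```

```text
13.7 [0.5358 0.021  0.1341] 15.824214271237443 [-0.53 -0.43 -0.79] [-0.184  0.023  0.036] yaw 0.668 [ 0.0004 -0.0005] [ 0.25  0.73 -0.64  1.89  0.63  0.74 -0.08]
```

Call:
step_arm(rows=[0,0,0.03,0,0,0,-1,0,0,0.06,0,0,0,-1,0,0,0.06,0,0,0,-1])

```text
time: 14.0
eef_pos: [0.5357, 0.0208, 0.1325]
ee_rot: [0.945, 0.328, -0.0, 0.0]
ft_force: [-1.4, -0.1, 0.5]
finger_gap: 0.178
```

```bash
python3 st.py
```

```text
14.0 [0.5357 0.0208 0.1325] 15.678222547571846 [-1.38 -0.12  0.49] [-0.212  0.099 -0.022] yaw 0.668 [-0.     -0.0007] [ 0.25  0.73 -0.63  1.89  0.64  0.73 -0.08]
```

Call:
step_arm(rows=[0,0,0.02,0,0,0.4,-1,0,0,0.02,0,0,0.8,-1,0,0,0.02,0,0,1.2,-1,0,0,0.02,0,0,1.6,-1])

```text
time: 14.4
eef_pos: [0.5358, 0.0209, 0.132]
ee_rot: [0.966, 0.26, 0.0, 0.0]
ft_force: [0.0, -0.3, -1.6]
finger_gap: 0.178
```

```bash
python3 st.py
```

```text
14.4 [0.5358 0.0209 0.132 ] 15.638989909089483 [ 0.03 -0.3  -1.56] [ 0.    -0.079 -0.052] yaw 0.526 [ 0.0002 -0.0005] [ 0.23  0.73 -0.59  1.89  0.6   0.71 -0.19]
```

Call:
step_arm(rows=[0,0,0.03,0,0,0,-1,0,0,0.06,0,0,0,-1,0,0,0.08,0,0,0,-1])

```text
time: 14.7
eef_pos: [0.5359, 0.021, 0.1299]
ee_rot: [0.966, 0.26, 0.0, 0.0]
ft_force: [-0.5, 0.8, -1.2]
finger_gap: 0.177
```

```bash
python3 st.py
```

```text
14.7 [0.5359 0.021  0.1299] 15.586270557255586 [-0.5   0.82 -1.17] [-0.031 -0.08   0.01 ] yaw 0.526 [ 0.0003 -0.0004] [ 0.23  0.73 -0.59  1.89  0.61  0.71 -0.2 ]
```

Call:
step_arm(rows=[0,0,0.04,0,0,0,-1,0,0,0.08,0,0,0,-1,0,0,0.12,0,0,0,-1,0,0,0.12,0,0,0,-1])

```text
time: 15.1
eef_pos: [0.5357, 0.021, 0.1267]
ee_rot: [0.966, 0.26, -0.0, 0.0]
ft_force: [0.1, -0.4, -1.5]
finger_gap: 0.182
```

```bash
python3 st.py
```

```text
15.1 [0.5357 0.021  0.1267] 15.974309057485295 [ 0.11 -0.45 -1.46] [-0.03  -0.148  0.009] yaw 0.526 [-0.     -0.0004] [ 0.22  0.73 -0.59  1.89  0.61  0.7  -0.2 ]
```

Call:
step_arm(rows=[0,0,0.03,0,0,0,-1,0,0,0.06,0,0,0,-1,0,0,0.08,0,0,0,-1])

```text
time: 15.4
eef_pos: [0.5359, 0.0211, 0.1251]
ee_rot: [0.966, 0.26, 0.0, 0.0]
ft_force: [-1.2, -0.5, 5.8]
finger_gap: 0.178
```

```bash
python3 st.py
```

```text
15.4 [0.5359 0.0211 0.1251] 15.647385998963632 [-1.24 -0.52  5.76] [-0.185  0.231 -0.029] yaw 0.526 [ 0.0004 -0.0006] [ 0.22  0.73 -0.58  1.89  0.61  0.7  -0.2 ]
```

Call:
step_arm(rows=[0,0,0.02,0,0,0,-1,0,0,0.04,0,0,0,-1])

```text
time: 15.6
eef_pos: [0.536, 0.0211, 0.1249]
ee_rot: [0.966, 0.26, 0.0, 0.001]
ft_force: [-2.1, -1.4, 9.9]
finger_gap: 0.175
```

```bash
python3 st.py
```

```text
15.6 [0.536  0.0211 0.1249] 15.385324950312242 [-2.14 -1.38  9.85] [-0.173  0.498 -0.051] yaw 0.526 [ 0.0011 -0.001 ] [ 0.22  0.73 -0.58  1.89  0.62  0.7  -0.2 ]
```

Key home: the floor was felt at eef z≈0.125. I'll relieve the press and start turning, following it down.

Call:
step_arm(rows=[0,0,-0.02,0,0,0.5,-1,0,0,-0.015,0,0,1.2,-1,0,0,0,0,0,2,-1,0,0,0.01,0,0,3,-1,0,0,0.025,0,0,4,-1,0,0,0.04,0,0,5,-1,0,0,0.05,0,0,6,-1,0,0,0.05,0,0,6,-1])

```text
time: 16.4
eef_pos: [0.5361, 0.0211, 0.124]
ee_rot: [1.0, 0.001, 0.001, 0.001]
ft_force: [-1.6, 0.2, 3.7]
finger_gap: 0.18
```

```bash
cat > tq.py <<'E'
from h import *
import sys
n=int(sys.argv[1]) if len(sys.argv)>1 else 8
a=[]
for i in range(n):
    env.grab_frame("side"); s=env.get_state(); a.append(np.r_[s['ft_force'],s['wrist_torque']])
a=np.array(a); r=R.from_quat(s['ee_rot']).as_matrix()
print("t",s['time'].round(2),"mean",a.mean(0).round(3),"sd",a.std(0).round(3),"pos",s['eef_pos'].round(4),"yaw",np.arctan2(r[1,0],r[0,0]).round(3),"tilt",r[:2,2].round(4),"gap",(s['finger_gap']*88).round(2))
E
python3 tq.py
```

```text
Traceback (most recent call last):
  File "tq.py", line 8, in <module>
    print("t",s['time'].round(2),"mean",a.mean(0).round(3),"sd",a.std(0).round(3),"pos",s['eef_pos'].round(4),"yaw",np.arctan2(r[1,0],r[0,0]).round(3),"tilt",r[:2,2].round(4),"gap",(s['finger_gap']*88).round(2))
              ^^^^^^^^^^^^^^^
AttributeError: 'float' object has no attribute 'round'
```

```bash
sed -i "s/s\['time'\].round(2)/round(float(s['time']),2)/; s/(s\['finger_gap'\]\*88).round(2)/round(float(s['finger_gap'])*88,2)/" tq.py; python3 tq.py 6
```

```text
t 17.1 mean [-1.198 -0.149  5.257 -0.139  0.213  0.016] sd [0.607 0.611 0.343 0.023 0.043 0.026] pos [0.5362 0.0211 0.1239] yaw 0.003 tilt [ 0.0014 -0.0009] gap 15.49
```

Call:
step_arm(rows=[0,0,0.0,0,0,0.8,-1,0,0,0.01,0,0,1.6,-1,0,0,0.02,0,0,2.4,-1,0,0,0.03,0,0,3.2,-1,0,0,0.04,0,0,4,-1])

```text
time: 17.6
eef_pos: [0.5363, 0.0212, 0.1228]
ee_rot: [0.985, -0.173, 0.001, 0.0]
ft_force: [-1.1, 0.0, 1.6]
finger_gap: 0.18
```

```bash
python3 st.py; python3 tq.py 6
```

```text
17.6 [0.5363 0.0212 0.1228] 15.88048254364649 [-1.15  0.04  1.62] [-0.119  0.032  0.063] yaw -0.348 [ 0.0017 -0.0006] [ 0.08  0.7  -0.34  1.9   0.39  0.6  -0.85]
t 17.9 mean [ 0.059 -0.585  1.402 -0.113 -0.042  0.03 ] sd [0.732 0.467 0.481 0.024 0.042 0.016] pos [0.5363 0.0211 0.1228] yaw -0.345 tilt [ 0.0016 -0.0007] gap 15.48
```

Call:
step_arm(rows=[0,0,0.01,0,0,0.7,-1,0,0,0.02,0,0,1.4,-1,0,0,0.027,0,0,2,-1])

```text
time: 18.2
eef_pos: [0.5364, 0.0211, 0.1221]
ee_rot: [0.966, -0.257, 0.001, -0.0]
ft_force: [0.0, 0.2, 2.5]
finger_gap: 0.178
```

```bash
python3 tq.py 8
```

```text
t 18.6 mean [ 0.182 -0.539  1.531 -0.147 -0.076  0.009] sd [0.805 0.574 0.296 0.037 0.038 0.026] pos [0.5364 0.0211 0.1221] yaw -0.519 tilt [ 0.0018 -0.0006] gap 15.52
```

Call:
step_arm(rows=[0,0,0.007,0,0,0.5,-1,0,0,0.013,0,0,1,-1])

```text
time: 18.8
eef_pos: [0.5365, 0.0211, 0.1218]
ee_rot: [0.954, -0.299, 0.001, -0.0]
ft_force: [1.2, -0.6, 1.4]
finger_gap: 0.173
```

```bash
python3 tq.py 6
```

```text
t 19.1 mean [ 0.318  0.289  1.704 -0.155 -0.097  0.011] sd [0.566 0.462 0.203 0.01  0.046 0.027] pos [0.5364 0.0211 0.1218] yaw -0.605 tilt [ 0.0018 -0.0005] gap 15.96
```

Call:
step_arm(rows=[0,0,0.007,0,0,0.5,-1,0,0,0.013,0,0,1,-1])

```text
time: 19.3
eef_pos: [0.5365, 0.0211, 0.1215]
ee_rot: [0.94, -0.341, 0.001, -0.0]
ft_force: [0.6, 0.3, 0.6]
finger_gap: 0.18
```

```bash
python3 tq.py 6
```

```text
t 19.6 mean [ 0.487 -0.499  1.073 -0.181 -0.136  0.025] sd [0.406 0.394 0.883 0.035 0.038 0.035] pos [0.5365 0.0211 0.1215] yaw -0.692 tilt [ 0.0019 -0.0005] gap 15.61
```

Call:
step_arm(rows=[0,0,0.007,0,0,0.5,-1,0,0,0.013,0,0,1,-1])

```text
time: 19.8
eef_pos: [0.5366, 0.021, 0.1211]
ee_rot: [0.924, -0.381, 0.001, -0.0]
ft_force: [0.4, 0.2, 1.8]
finger_gap: 0.177
```

```bash
python3 tq.py 6
```

```text
t 20.1 mean [ 0.642 -0.609  1.159 -0.182 -0.162  0.022] sd [0.552 0.235 0.313 0.036 0.029 0.028] pos [0.5366 0.0211 0.1212] yaw -0.779 tilt [ 0.002  -0.0005] gap 16.19
```

Call:
step_arm(rows=[0,0,0.005,0,0,0.35,-1,0,0,0.009,0,0,0.7,-1])

```text
time: 20.3
eef_pos: [0.5366, 0.021, 0.121]
ee_rot: [0.913, -0.409, 0.001, -0.0]
ft_force: [-0.1, 0.0, 2.0]
finger_gap: 0.178
```

```bash
python3 tq.py 6
```

```text
t 20.6 mean [ 0.39  -0.864  2.284 -0.213 -0.121  0.036] sd [0.295 0.413 0.521 0.031 0.026 0.023] pos [0.5366 0.021  0.121 ] yaw -0.84 tilt [ 0.0022 -0.0006] gap 15.4
```

```bash
sed -i 's/^a=\[\]/s=env.get_state(); print("moving tz",s["wrist_torque"].round(3),s["ft_force"].round(2)); a=[]/' tq.py; grep -n moving tq.py
```

```text
4:s=env.get_state(); print("moving tz",s["wrist_torque"].round(3),s["ft_force"].round(2)); a=[]
```

Call:
step_arm(rows=[0,0,0.004,0,0,0.3,-1,0,0,0.008,0,0,0.6,-1])

```text
time: 20.8
eef_pos: [0.5367, 0.021, 0.1209]
ee_rot: [0.902, -0.433, 0.001, -0.0]
ft_force: [-0.8, -1.9, 3.7]
finger_gap: 0.181
```

```bash
python3 tq.py 5
```

```text
moving tz [-0.273  0.009  0.084] [-0.83 -1.94  3.72]
t 21.05 mean [ 0.036 -0.831  3.916 -0.235 -0.045  0.056] sd [0.678 0.392 0.558 0.026 0.025 0.012] pos [0.5367 0.021  0.1209] yaw -0.892 tilt [ 0.0023 -0.0006] gap 15.67
```

Call:
step_arm(rows=[0,0,0.004,0,0,0.3,-1,0,0,0.008,0,0,0.6,-1])

```text
time: 21.25
eef_pos: [0.5368, 0.021, 0.1208]
ee_rot: [0.89, -0.456, 0.001, -0.0]
ft_force: [-0.7, -1.0, 5.8]
finger_gap: 0.176
```

```bash
python3 tq.py 5
```

```text
moving tz [-0.257  0.011  0.074] [-0.73 -1.05  5.77]
t 21.5 mean [-0.132 -1.319  5.324 -0.241 -0.006  0.054] sd [0.42  0.675 0.402 0.035 0.026 0.034] pos [0.5367 0.021  0.1208] yaw -0.946 tilt [ 0.0025 -0.0007] gap 15.79
```

The upward force is growing and the torque is rising, so the screw seems to have reached the flat. From here I'll turn in small steps with no more following down.

Call:
step_arm(rows=[0,0,-0.004,0,0,0.25,-1,0,0,-0.004,0,0,0.5,-1])

```text
time: 21.7
eef_pos: [0.5367, 0.021, 0.1208]
ee_rot: [0.88, -0.476, 0.001, -0.0]
ft_force: [0.4, -1.1, 3.8]
finger_gap: 0.18
```

```bash
python3 tq.py 6
```

```text
moving tz [-0.187 -0.095  0.117] [ 0.36 -1.13  3.76]
t 22.0 mean [ 0.58  -0.981  3.082 -0.259 -0.094  0.073] sd [0.287 0.61  0.57  0.029 0.032 0.026] pos [0.5367 0.021  0.1208] yaw -0.989 tilt [ 0.0023 -0.0007] gap 15.79
```

Call:
step_arm(rows=[0,0,0,0,0,0.25,-1,0,0,0,0,0,0.5,-1])

```text
time: 22.2
eef_pos: [0.5367, 0.021, 0.1207]
ee_rot: [0.869, -0.495, 0.001, -0.0]
ft_force: [0.7, -0.3, 1.9]
finger_gap: 0.179
```

```bash
python3 tq.py 6
```

```text
moving tz [-0.262 -0.146  0.112] [ 0.67 -0.32  1.92]
t 22.5 mean [ 0.548 -1.194  2.26  -0.24  -0.147  0.083] sd [0.229 0.624 0.334 0.009 0.02  0.04 ] pos [0.5367 0.021  0.1208] yaw -1.033 tilt [ 0.0023 -0.0008] gap 15.85
```

Call:
step_arm(rows=[0,0,0,0,0,0.3,-1,0,0,0,0,0,0.7,-1])

```text
time: 22.7
eef_pos: [0.5367, 0.0209, 0.1207]
ee_rot: [0.853, -0.521, 0.001, -0.0]
ft_force: [0.8, -0.1, 1.3]
finger_gap: 0.176
```

```bash
python3 tq.py 8
```

```text
moving tz [-0.302 -0.246  0.097] [ 0.78 -0.08  1.26]
t 23.1 mean [ 0.664 -1.159  1.008 -0.284 -0.221  0.092] sd [0.306 0.5   0.599 0.02  0.03  0.028] pos [0.5367 0.021  0.1207] yaw -1.094 tilt [ 0.0023 -0.0008] gap 15.65
```

Call:
step_arm(rows=[0,0,0.003,0,0,0.4,-1,0,0,0.005,0,0,0.8,-1])

```text
time: 23.3
eef_pos: [0.5368, 0.0209, 0.1206]
ee_rot: [0.835, -0.551, 0.001, -0.0]
ft_force: [1.2, -1.0, 0.8]
finger_gap: 0.175
```

```bash
python3 tq.py 10
```

```text
moving tz [-0.283 -0.212  0.157] [ 1.18 -1.01  0.79]
t 23.8 mean [ 0.952 -1.132  1.204 -0.332 -0.222  0.086] sd [0.42  0.365 0.48  0.026 0.018 0.04 ] pos [0.5367 0.0209 0.1206] yaw -1.164 tilt [ 0.0024 -0.0008] gap 15.83
```

```bash
cat > hd.py <<'E'
from h import *
c=cal('wrist');p,d=env.grab_frame('wrist');s=env.get_state();P=cloud(c,d)
r=R.from_quat(s['ee_rot']);L=r.inv().apply((P-s['eef_pos']).reshape(-1,3)).reshape(P.shape)*1000
m=(abs(L[...,0])<7.5)&(L[...,1]<-14)&(L[...,1]>-26)&(L[...,2]>-63)&(L[...,2]<-34)
q=L[m]; k=np.polyfit(q[:,0],q[:,1],1); print("end face",m.sum(),"key yaw in tool",np.arctan(k[0]).round(4),"y0",k[1].round(2))
rows=np.where(m.any(1))[0]
for v in rows[::6]: print(v,L[v][m[v]][:,0].min().round(1),L[v][m[v]][:,0].max().round(1),L[v][m[v]][:,2].mean().round(1),L[v][m[v]][:,1].mean().round(1))
E
python3 hd.py; python3 tq.py 1
```

```text
end face 914 key yaw in tool 0.0525 y0 -21.14
263 -6.0 3.7 -35.4 -21.4
269 -7.2 6.4 -41.9 -21.2
275 -7.3 6.6 -48.1 -21.1
281 -7.1 6.2 -54.5 -21.3
287 -7.3 6.4 -59.8 -21.2
293 6.0 6.6 -60.3 -18.8
moving tz [-0.319 -0.202  0.128] [ 0.94 -1.14  1.11]
t 23.9 mean [ 1.048 -1.449  0.5   -0.34  -0.237  0.161] sd [0. 0. 0. 0. 0. 0.] pos [0.5367 0.0209 0.1206] yaw -1.164 tilt [ 0.0023 -0.0007] gap 15.67
```

Call:
step_arm(rows=[0,0,0.002,0,0,0.3,-1,0,0,0.004,0,0,0.6,-1])

```text
time: 24.1
eef_pos: [0.5368, 0.0209, 0.1205]
ee_rot: [0.82, -0.572, 0.001, -0.0]
ft_force: [0.7, -1.6, 2.7]
finger_gap: 0.177
```

```bash
python3 tq.py 16
```

```text
moving tz [-0.343 -0.202  0.126] [ 0.73 -1.64  2.7 ]
t 24.9 mean [ 0.902 -1.327  2.04  -0.374 -0.216  0.141] sd [0.403 0.328 0.485 0.034 0.025 0.028] pos [0.5368 0.0209 0.1205] yaw -1.216 tilt [ 0.0024 -0.0008] gap 15.61
```

Total is 0.141 N m steady, about 0.09 above running, so it is snug. I'll release and retreat upward.

Call:
step_arm(rows=[0,0,0,0,0,0,-0.55,0,0,0,0,0,0,-0.4,0,0,0,0,0,0,-0.3,0,0,0,0,0,0,-0.3,0,0,-0.5,0,0,0,-0.3,0,0,-1.5,0,0,0,-0.3,0,0,-3,0,0,0,-0.3,0,0,-4,0,0,0,-0.3])

```text
time: 25.7
eef_pos: [0.5372, 0.0211, 0.2235]
ee_rot: [0.821, -0.571, 0.002, -0.001]
ft_force: [0.3, -0.3, 0.7]
finger_gap: 0.353
```

```bash
python3 tq.py 1; python3 - <<'E'
from board import *
fit('top')
p,d=env.grab_frame('wrist');c=cal('wrist');P=cloud(c,d)
q,e=env.grab_frame('side')
cv2.imwrite('pics/w7.png',np.hstack([p[60:360,160:480],cv2.resize(q[150:330,200:380],(300,300),interpolation=cv2.INTER_CUBIC)]))
m=(P[...,2]>.178)&(P[...,2]<.2)&(np.hypot(P[...,0]-.536,P[...,1]-.021)<.035); Q=P[m]
if len(Q): print(len(Q),np.median(Q[:,2]),cv2.minAreaRect((Q[:,:2]*1000).astype(np.float32)))
E
```

```text
moving tz [-0.008 -0.01  -0.045] [ 0.35 -0.3   0.67]
t 25.75 mean [ 1.102e+00 -3.520e-01  2.068e+00 -1.000e-03 -1.350e-01  6.000e-03] sd [0. 0. 0. 0. 0. 0.] pos [0.5396 0.0214 0.2269] yaw -1.216 tilt [0.0117 0.0004] gap 30.91Traceback (most recent call last):
  File "<stdin>", line 2, in <module>
  File "board.py", line 7, in fit
    k=np.polyfit(X[g],Z[g],1); print(n,"board",g.sum(),"slope",np.arctan(k[0]),"z0",k[1])
    raise TypeError("expected non-empty vector for x")
TypeError: expected non-empty vector for x
```

Call:
step_arm(rows=[0,0,-1,0,0,0,-0.3,2,0,-1.5,0,0,0,-0.3,4,0,-1.5,0,0,0,-0.3,6,0,-1.5,0,0,0,-0.3,8,0,-1.5,0,0,0,-0.3,8,0,-1.5,0,0,0,-0.3])

```text
time: 26.4
eef_pos: [0.6079, -0.1761, 0.2619]
ee_rot: [0.817, -0.576, 0.006, -0.0]
ft_force: [-1.0, 0.6, -0.4]
finger_gap: 0.35
```

```bash
python3 - <<'E'
from board import *
p,d=env.grab_frame('wrist');c=cal('wrist');P=cloud(c,d)
q,e=env.grab_frame('side');t,_=env.grab_frame('top')
cv2.imwrite('pics/w7.png',np.hstack([cv2.resize(p,(400,300)),cv2.resize(q[150:330,200:380],(300,300),interpolation=cv2.INTER_CUBIC)]))
for n in('top','side'):
  try: fit(n)
  except Exception as x: print(n,x)
for P in (P,cloud(cal('side'),e),cloud(cal('top'),_)):
  m=(P[...,2]>.17)&(P[...,2]<.2)&(np.hypot(P[...,0]-.536,P[...,1]-.021)<.035); Q=P[m]
  if len(Q)>5: print(len(Q),np.percentile(Q[:,2],[50,90]),cv2.minAreaRect((Q[:,:2]*1000).astype(np.float32)))
print(env.get_state()['time'],env.get_state()['ft_force'])
E
```

```text
top board 1484 slope 0.011016131948082581 z0 0.08441036573492412
pin x mean 0.00015147998845022967 0.00013590220416867836 z 0.13833252735759446 148
side board 481 slope -0.0024951600523758933 z0 0.08448389491897648
pin x mean -0.0006251155812884121 -0.0008118370875544851 z 0.1367921897137152 132
1629 [0.18621266 0.18824193] ((535.4331665039062, 25.830238342285156), (44.19087219238281, 17.876129150390625), 33.86653137207031)
314 [0.18324924 0.18899636] ((536.3651733398438, 17.961763381958008), (44.949005126953125, 19.223907470703125), 40.205528259277344)
205 [0.18801178 0.19069553] ((535.9818115234375, 21.70699119567871), (43.5857048034668, 16.272829055786133), 33.59785842895508)
26.65 [-0.46912651  0.39199468  0.89861879]
```

View pics/w7.png

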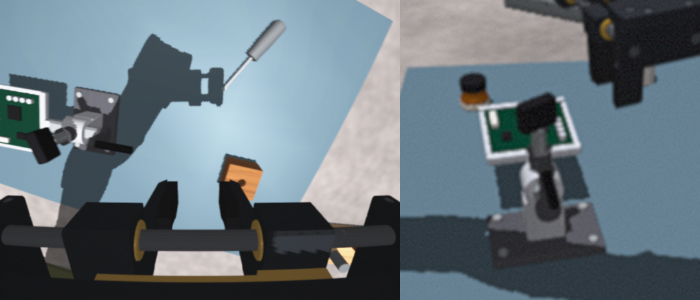

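The key stands upright in the screw, the board is level, and the stand and driver are where they were. Handing in.

```bash
python3 -c "
from cell import env
print(env.close_job())"
```

```text
the job is handed in; nothing more can be done
None
```

The job is done and handed in at about 26.7 s of the 72 s allowed. I swung the crank upright, moved the hex key from the stand into the setscrew and pushed it home. Then I turned it clockwise until the torque rose, released it and backed away. The key is standing in the screw.

**Last checks:**
- **Board level:** it slopes +0.011 rad by the top camera and −0.002 rad by the side camera. The crank pin is within 1 mm of upright.
- **Key home:** I felt the socket floor at about 11 N before turning. At the end the handle is upright over the screw, within about 1 mm by the top view. The side and wrist views differ by 3–5 mm.
- **Snug:** the holding torque averaged 0.141 N m with the arm stopped. That is about 0.09 above the stated 0.05 running torque, or about 0.12 above what I measured while it ran. Both are inside the 0.06–0.13 range.

**What went wrong or disagreed:**
- **Fingertips:** they turned out to be about 36 mm behind the reported TCP, so my first grasp closed in the air above the pin without moving it. I corrected for this from the images.
- **Torque readings:** single readings were noisy (about 0.03 N m), so the result rests on averages. Readings with the arm stopped were lower than those while turning.
- **Turning on the flat:** over the last part the screw sank only about a third to half of what the turn angle predicts. I judged "snug" by torque, not by depth.
- **Other things on the bench:** the driver and stand looked undisturbed in the last picture. The jar was in view but I did not measure it, and the bottle was not in that picture. The arm did not go near either.

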